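Fish a stir bar out of the slot of a dry-bath block with a hooked pick

ROBOT

A 6-joint arm with a two-finger parallel gripper is mounted at the origin on a cart in front of the work surface, level with it; the furniture and walls round the work are solid. World frame = base frame: x ahead of the robot, y to its left, z up, the work surface at z = 0. Lengths are in m, angles in rad, forces in N, time in s.
With the tool pointing down it reaches from about 0.225 to 0.875 m from the base axis. Payload 3.4 kg.
Tool frame: the origin (TCP) lies midway between the tips of the shut fingers; the grasp point (between the pads) lies 19 mm behind it; z points along the fingers, y is the line along which they close (so a half turn about z gives the same grasp; the last joint's range is limited). The gripper opens to 85 mm and grips with 20 to 120 N. Pads are 22 mm wide; open, the fingers measure 114 mm over their backs; the gripper's body (76 mm by 85 mm) begins 54 mm behind the grasp point. The pads swing forward as they close: fully open they stand 13 mm farther back than shut.
Start: joints at [-1.43, 0.276, 1.505, -0, 1.361, -0.121], TCP at [0.149, -0.555, 0.231] pointing down, gripper open.
Joint ranges: [-2.89, 2.89], [-0.75, 2.08], [0.22, 2.7], [-1.18, 4.32], [0.11, 2.71], [-2.7, 2.7]. Speed limits (rad/s): [2.57, 2.57, 3.14, 3.14, 3.14, 3.14].

INTERFACE

Orientations are given as a unit quaternion [w, x, y, z].
In Python, from rig import * gives the robot as it stands.
- The arm moves only by the tool apply_moves, never from a script. Its argument "steps" is one flat list of numbers, 4 for each row, row after row: the shift along the world's x, y, z in cm, then the turn about the world's z in degrees. A call has 1 to 8 rows; each row is the pose to reach, as a shift and turn from the pose commanded when the call began; what a row does not reach only later rows make up. A row lasts 1/12 s, in which the tool goes at most 41.7 mm and 7.16 degrees, less where a joint would pass 70% of its speed; a pose out of reach is approached as far as the arm can. A call with a gripper value outside its range is refused whole. "jaw" is the closure in counts, from 0 (fully open) to 255 (shut), set as the call begins (left out, the last holds). The fingers move at their own pace and stop on an object; "newtons" is the grip in N (left out, the last holds). Time passes only in rows, so rows that repeat a pose let the fingers close. It gives the time, the measured TCP pose, the force, the opening and the grip force at its end, in the units of the state.
- get_state(): the state, without advancing time (a new reading comes with each control period).
- get_image(name): name is "scene" or "top"; returns the picture (480x640x3 uint8, red, green, blue); there is no depth.
- calibration(name): a dict with "fx", "fy", "cx", "cy" (pixels), "xyz" and "rotation" of the camera in the world. Camera axes: x right, y up, looking along -z (the intrinsics and any distortion apply to the point x, -y, -z); pixel columns grow to the right and rows downward; lengths in m; the calibration is good to about 2 mm. A picture is of the moment at which its call begins. calibration takes no time and is no camera call.
- sign_off(): hands the job in; it is judged then, once.
The state is a dict: "clock": time; "qpos": joint angles; "qd": joint speeds; "effort": joint torques, N m; "position": TCP position; "ee_rot": TCP orientation; "contact_force": force on the tool from outside, world axes, zero at the start; "moment": the same for the moment, N m; "width": finger opening in m; "gripper_force": force on a finger pad.
Only numpy, scipy, OpenCV 4.12 (cv2) and the standard library are available. Lean on these libraries where they do the work, as an engineer would, in place of code of your own. Each camera call takes 0.05 s, during which the arm holds its last target. There are 200 camera calls.

TASK

A white stir bar has dropped into the narrow slot of the aluminium block, where fingers cannot reach it. Take the orange hooked pick from its rest, hook it in behind the bar and drag the bar out through the open front of the slot until it is completely clear of the block, then lay the pick back in its rest. Finally put the stir bar in the white weighing tray, leaving the tray standing on the bench and the small brown jar and the dark stopper undisturbed.

Things in the scene. Friction and masses are not known exactly. Their poses are not given: they have to be found in the camera images.
- block: Fixed aluminium dry-bath block, 120 x 86 x 38 mm high, with tube wells, on a paper-thin dark mat that reaches 105 mm out before its front. Origin: centre of its underside. An open-topped slot 16 mm wide runs along its x axis (y = 0) from the open front at x = -60 mm to a closed end at x = +40 mm; it is as deep as the block, its floor the bench. +x points into the slot; yaw within 0.35 rad.
- slot_mouth (a point): Middle of the slot's open front end, at bench height (x = -60 mm, y = 0 in the block's frame).
- rest: Fixed dark grey rest, base 96 x 64 x 10 mm, two uprights 8 mm thick at x = -30 and +30 mm (52 mm free between, for the fingers), 46 mm wide, 105 mm high, each with a flared notch 18 mm wide, floor 83 mm up. Origin: centre of underside. The handle lies in both notches along x, centre at (0, 0, 90 mm), hook beyond the +x end. Yaw within 0.35 rad; side of the bench varies.
- pick: Loose hooked pick, about 80 g, balanced 7 mm ahead of the origin, which is the centre of its square orange handle (90 mm along x, 14 mm wide and high). A steel shank 5.6 mm thick runs on from the handle's +x end to x = 115 mm, then bends straight down (-z) to a flat foot 5 mm (x) by 10 mm (y) by 16 mm high, underside 72 mm below the handle's axis. Starts in the rest, hook down.
- pick_tip (a point): Centre of the underside of the pick's foot, at (115, 0, -72) mm in the pick's frame.
- bar: Loose white stir bar, 30 mm long (its own y), 8 mm wide and high, 12 g; grip it across its width. Origin: centre of its underside. It starts lying along the slot on the bench, its +y end toward the closed end, its centre 45 to 66 mm in from the mouth, so at least 19 mm of slot are free behind it.
- boat: Loose white square weighing tray, 60 x 60 x 14 mm, 30 g, inner floor 56 x 56 mm and 2 mm thick, walls 2 mm. Origin: centre of its underside. It stands on the other side of the bench from the rest.
- jar: Bystander: small brown jar with a black cap, 39 mm across and 68 mm high; origin at the centre of its underside.
- stopper_dark: Bystander: dark rubber stopper, 35 mm across and 34 mm high; origin at the centre of its underside.
There are look-alikes about, which are no part of the job. Leave any blue or red look-alike of the boat alone.

How it is judged:
On the way, in this order (a step that is already met when the one before it is completed fails the run):
1. the pick's foot is down in the slot behind the stir bar (y of pick_tip in the frame of bar above 0.014 m and x of pick_tip in the frame of block below 0.04 m and y of pick_tip in the frame of block between -0.008 and 0.008 m and x of bar in the frame of block above -0.045 m and height (world z) of pick_tip below 0.009 m).
2. the stir bar lies on the bench clear of the block's front, dragged there by the pick, whose foot is still at it (x of bar in the frame of block below -0.076 m and height (world z) of bar below 0.012 m and distance between pick_tip and bar below 0.035 m).
At the end, for the whole second after the job is handed in: The pick lies still in both notches of its rest (handle centre within 22 mm along, 8 mm across, 85 to 96 mm up) and the stir bar lies still in the weighing tray (within 28 mm of its centre each way, under 12 mm above its underside), the tray level on the bench (x of pick in the frame of rest between -0.022 and 0.022 m and y of pick in the frame of rest between -0.008 and 0.008 m and z of pick in the frame of rest between 0.085 and 0.096 m and linear speed of each of pick, bar below 0.02 m/s and x of bar in the frame of boat between -0.028 and 0.028 m and y of bar in the frame of boat between -0.028 and 0.028 m and z of bar in the frame of boat between -0.002 and 0.012 m and angle between boat's own z axis and vertical below 0.1 rad and height (world z) of boat between -0.006 and 0.006 m); the robot touches nothing.
It fails at once if the fingers touch the stir bar while it is still in or against the block (x of bar in the frame of block between -0.076 and 0.06 m and y of bar in the frame of block between -0.01 and 0.01 m and height (world z) of bar below 0.035 m and contact force between the fingers and bar above 0.5 N).
It fails at once if the jar is moved or tipped (distance of jar from where it was at the start of the episode above 0.02 m or angle between jar's own z axis and vertical above 0.4 rad).
It fails at once if the stopper is moved or tipped (distance of stopper_dark from where it was at the start of the episode above 0.02 m or angle between stopper_dark's own z axis and vertical above 0.4 rad).
It fails at once if the weighing tray is tipped over (angle between boat's own z axis and vertical above 0.7 rad).
It also fails if it takes over 64 s, if anything falls off the work surface, if the arm or the gripper's body presses on something with over 40 N, if the wrist force passes 120 N, or if a joint passes its speed limit or range.

## Working session

There is one attempt and no reset: what is moved stays moved. The work goes in short steps, Python scripts to look and compute and a tool call to move; the robot and the scene stay as the last step left them, time stands still between calls to the robot, and variables do not carry over. Pictures are saved under pics/ and viewed, at most 13 in all, crops included, and the job is handed in when it is done.

Besides the shell and the picture viewer there is one more tool, called after "Emit:" as a command line: name --argument value ..., lists and objects as JSON in quotes. apply_moves: Moves the arm, as the interface text tells. Its arguments: {"type":"object","properties":{"steps":{"type":"array","items":{"type":"number"}},"jaw":{"type":"number"},"newtons":{"type":"number"}},"required":["steps"]}

```bash
mkdir -p pics; ls; python3 - <<'E'
from rig import *
import cv2,numpy as np
for n in("scene","top"):
    im=get_image(n); cv2.imwrite(f"pics/{n}0.png",im[:,:,::-1]); c=calibration(n); print(n,c)
s=get_state(); print(s)
E
```

```text
pics
scene {'fx': 540.2774794051651, 'fy': 540.2774794051651, 'cx': 320.7144343406475, 'cy': 230.317509298546, 'xyz': array([-0.06254633, -0.6069988 ,  1.18036026]), 'rotation': array([ 0.86963075,  0.31070843, -0.12073863, -0.3641769 ])}
top {'fx': 507.50322350420697, 'fy': 507.50322350420697, 'cx': 318.1116870137546, 'cy': 235.40442336956184, 'xyz': array([0.33461557, 0.02298326, 1.17162786]), 'rotation': array([ 0.70538455,  0.07587851, -0.06334806, -0.70189893])}
{'clock': 0.1, 'qpos': array([-1.42999373e+00,  2.76538575e-01,  1.50604223e+00, -2.06908305e-06,
        1.36070575e+00, -1.20998362e-01]), 'qd': array([ 0.0010227 ,  0.00167255, -0.00367281,  0.00061683,  0.00129098,
        0.00070324]), 'effort': array([ 1.22059042e-03, -4.17700589e+01, -2.46405441e+01, -1.51566310e-04,
        5.83601097e-03, -3.73388744e-06]), 'position': array([ 0.14874755, -0.55491982,  0.2305081 ]), 'ee_rot': array([-8.46898180e-04,  9.91444375e-01,  1.30527138e-01, -9.39801934e-06]), 'contact_force': array([0.488704  , 0.24772593, 0.1713103 ]), 'moment': array([ 0.01268394, -0.03406684, -0.00388211]), 'gripper_force': 0.0, 'width': 0.08571191810355466}
```

View pics/scene0.png

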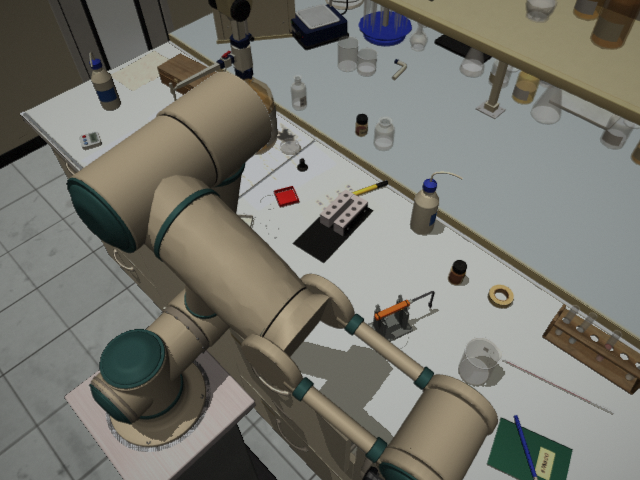

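View pics/top0.png

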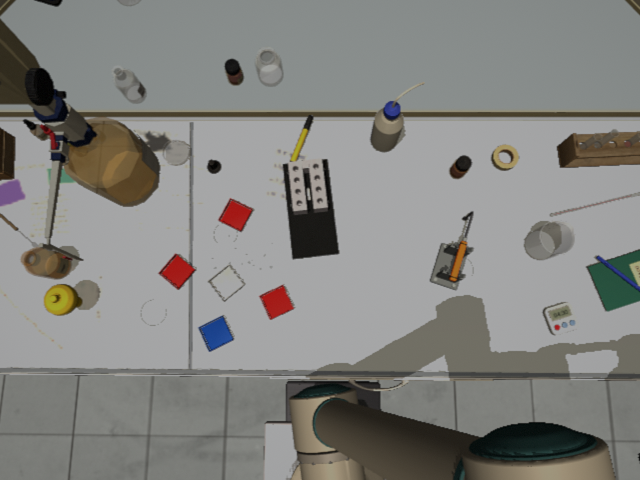

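The top view shows the block at (308,187) with its mat in front (315,235), the orange pick in the rest at (455,260), the jar at (460,166) and the stopper at (213,166). White tray candidates are the square outline at (227,282), which I choose. The red squares at (236,214), (177,271), (277,302) and the blue one at (216,333) are look-alikes, and the circles at (153,312) and (226,233) are round.

```bash
cat > h.py <<'E'
from rig import *
import cv2,numpy as np
from scipy.spatial.transform import Rotation as R
def cam(n):
    c=calibration(n); q=c["rotation"]; return c,R.from_quat([q[1],q[2],q[3],q[0]]).as_matrix()
def pt(n,u,v,z=0.):
    c,M=cam(n); d=M@np.array([(u-c["cx"])/c["fx"],-(v-c["cy"])/c["fy"],-1]); return c["xyz"]+d*(z-c["xyz"][2])/d[2]
def px(n,p):
    c,M=cam(n); q=M.T@(np.array(p)-c["xyz"]); return np.array([c["cx"]+c["fx"]*q[0]/-q[2],c["cy"]-c["fy"]*q[1]/-q[2]])
E
python3 - <<'E'
from h import *
im=cv2.imread("pics/top0.png")
a=cv2.resize(im[150:265,270:350],None,fx=5,fy=5,interpolation=cv2.INTER_CUBIC)
b=cv2.resize(im[205:300,420:490],None,fx=5.5,fy=5.5,interpolation=cv2.INTER_CUBIC)
out=np.zeros((600,800,3),np.uint8); out[:575,:400]=a; out[:b.shape[0],405:405+b.shape[1]]=b
cv2.imwrite("pics/c1.png",out)
out=np.zeros((600,800,3),np.uint8)
a=cv2.resize(im[255:310,200:255],None,fx=7,fy=7,interpolation=cv2.INTER_CUBIC);out[:385,:385]=a
s=cv2.imread("pics/scene0.png")
b=cv2.resize(s[180:265,290:380],None,fx=4.4,fy=4.4,interpolation=cv2.INTER_CUBIC);out[:b.shape[0],400:400+b.shape[1]]=b
cv2.imwrite("pics/c2.png",out)
for n,u,v in[("boat",227,282),("matfront",315,255),("jar",460,166),("stop",213,168),("rest",449,266)]: print(n,pt("top",u,v))
hsv=cv2.cvtColor(im,cv2.COLOR_BGR2HSV)
m=cv2.inRange(hsv,(5,140,120),(22,255,255));m[:200]=0;m[:,:430]=0;m[:,490:]=0;m[300:]=0
print("handle",r:=cv2.minAreaRect(cv2.findNonZero(m)))
b=cv2.boxPoints(r);print([pt("top",*p,.097)[:2].round(4) for p in b])
E
```

```text
boat [0.45780952 0.25525276 0.        ]
matfront [0.5219772  0.05159733 0.        ]
jar [ 0.74027535 -0.29604581  0.        ]
stop [0.73475712 0.30098067 0.        ]
rest [ 0.49740681 -0.25906199  0.        ]
handle ((458.2706604003906, 260.4311828613281), (6.321653842926025, 40.516056060791016), 16.699241638183594)
[array([ 0.4564, -0.2354]), array([ 0.54  , -0.2639]), array([ 0.5361, -0.2766]), array([ 0.4526, -0.248 ])]
```

View pics/c1.png

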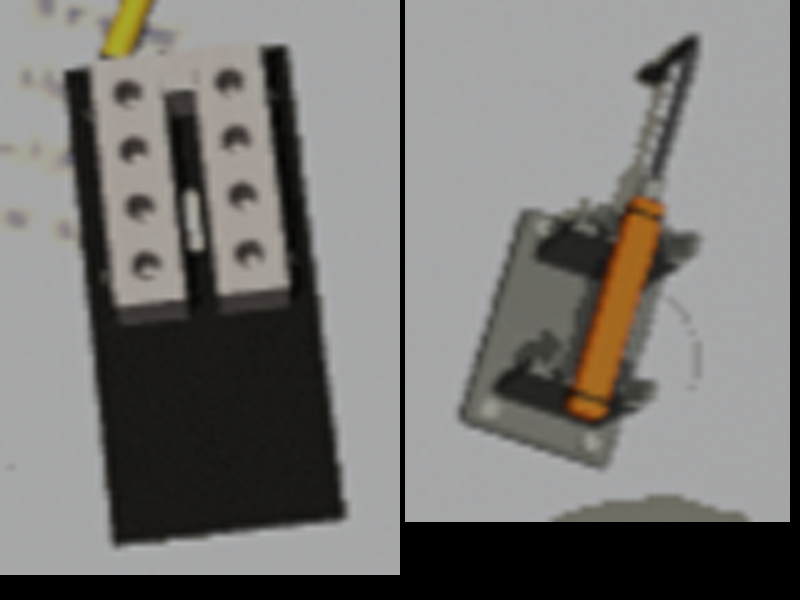

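View pics/c2.png

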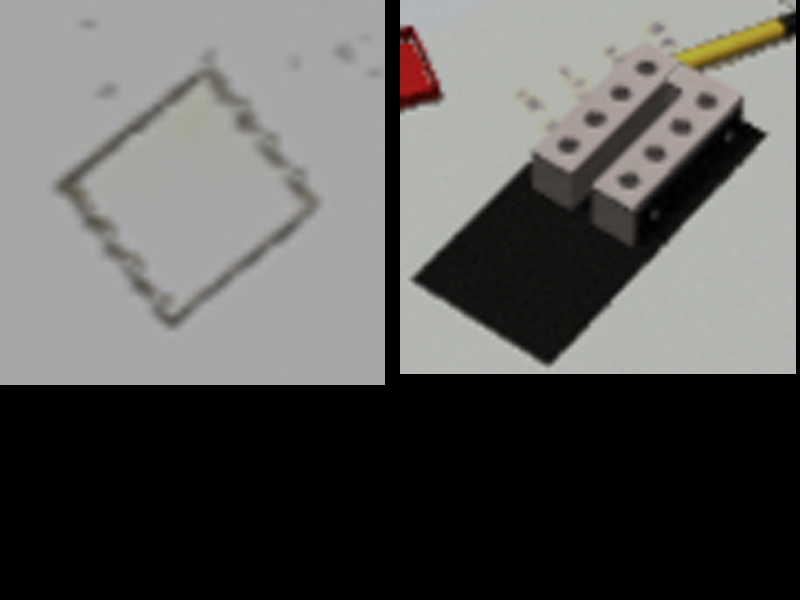

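The crops show the bar in the slot with its ends at about (307.6,187.6) and (309.2,200), the block top corners, the pick's handle along the rest with its hook toward the upper right, and the plain white square tray.

```bash
python3 - <<'E'
from h import *
f=lambda x,y:(270+x/5,150+y/5)
g=lambda x,y:(420+(x-405)/5.5,205+y/5.5)
fl,fr,bl,br=[pt("top",*f(*p),.038)[:2] for p in[(115,308),(290,288),(92,66),(260,45)]]
mfl,mfr=[pt("top",*f(*p),0)[:2] for p in[(113,545),(345,517)]]
print("block",fl,fr,bl,br,"lens",np.linalg.norm(fl-fr),np.linalg.norm(fl-bl),np.linalg.norm(mfl-mfr))
for a,b in((bl,fl),(br,fr),(fl,mfl),((fl+fr)/2,(mfl+mfr)/2)): d=a-b; print("yaw",np.arctan2(d[1],d[0]))
for a,b in((fl,fr),(bl,br),(mfl,mfr)):
    d=a-b; print("yaw from width",np.arctan2(-d[0],d[1]))
print("front",(fl+fr)/2,"back",(bl+br)/2,"matfront",(mfl+mfr)/2)
# scene cam block corners (scale 4.4, origin 290,180, x off 400)
k=lambda x,y:(290+(x-400)/4.4,180+y/4.4)
for nm,p,z in(("fl",(533,155),.038),("fr",(636,207),.038),("bl",(645,44),.038),("br",(743,98),.038),("mfl",(413,279),0),("mfr",(549,364),0)): print("scene",nm,pt("scene",*k(*p),z)[:2])
b=[pt("top",*f(*p),.008)[:2] for p in[(188,188),(196,250)]];print("bar",b,np.mean(b,0),np.linalg.norm(b[0]-b[1]))
c=[pt("top",*f(*p),.038)[:2] for p in[(166,92),(198,88),(186,303),(215,298)]];print("slot edges",c)
print("tip seen",pt("top",*g(645,75),.03),"elbow",pt("top",*g(697,38),.09))
rc=[pt("top",*g(*p),.01)[:2] for p in[(525,208),(463,418),(607,467)]]
print("rest corners",rc,"ctr",(rc[0]+rc[2])/2,"yaw",np.arctan2(*(rc[0]-rc[1])[::-1]),np.linalg.norm(rc[0]-rc[1]),np.linalg.norm(rc[2]-rc[1]))
t=[pt("top",200+x/7,255+y/7,.014)[:2] for x,y in[(208,70),(317,203),(172,323),(62,185)]];print("boat",t,np.mean(t,0),np.linalg.norm(t[0]-t[1]))
im=cv2.imread("pics/scene0.png");hsv=cv2.cvtColor(im,cv2.COLOR_BGR2HSV)
m=cv2.inRange(hsv,(5,140,120),(22,255,255));m[:290]=0;m[:,:360]=0;m[:,425:]=0;m[340:]=0
r=cv2.minAreaRect(cv2.findNonZero(m));print(r,pt("scene",*r[0],.093)[:2])
E
```

```text
block [0.61679497 0.10211601] [0.62646829 0.02159426] [0.73372269 0.11483856] [0.74412445 0.03601663] lens 0.08110070918563733 0.11761783655239166 0.10915758989747142
yaw 0.10838064069472556
yaw 0.12197215120556663
yaw -0.016496863482419633
yaw 0.11815526235947472
yaw from width 0.11956005472778568
yaw from width 0.13120723952358698
yaw from width 0.12544878232498555
front [0.62163163 0.06185513] back [0.73892357 0.07542759] matfront [0.51915027 0.04968976]
scene fl [0.61556801 0.09661602]
scene fr [0.62998981 0.02075231]
scene bl [0.73466365 0.11147003]
scene br [0.74380502 0.03357268]
scene mfl [0.51339096 0.10188125]
scene mfr [ 0.52639367 -0.00514783]
bar [array([0.68325012, 0.07032726]), array([0.65268198, 0.06620195])] [0.66796605 0.0682646 ] 0.030845249167271344
slot edges [array([0.7209656 , 0.07991408]), array([0.72293963, 0.06494266]), array([0.61924203, 0.06943838]), array([0.62164401, 0.05610509])]
tip seen [ 0.60307545 -0.29012046  0.03      ] elbow [ 0.60409279 -0.2949395   0.09      ]
rest corners [array([ 0.55009983, -0.24244477]), array([ 0.46129931, -0.21316535]), array([ 0.44127729, -0.27176336])] ctr [ 0.49568856 -0.25710407] yaw -0.3184961872123344 0.09350303657635906 0.06192420955495413
boat [array([0.49562792, 0.24784364]), array([0.45195786, 0.21030425]), array([0.41270948, 0.25619043]), array([0.45744796, 0.29427834])] [0.45443581 0.25215417] 0.05758715777705913
((391.8116149902344, 308.5856018066406), (5.379437446594238, 36.74570083618164), 65.55604553222656) [ 0.49710954 -0.25646136]
```

Emit:
apply_moves --steps '[35,29.75,-2,-33.6,35,29.75,-2,-33.6,35,29.75,-2,-33.6,35,29.75,-2,-33.6,35,29.75,-2,-33.6,35,29.75,-2,-33.6,35,29.75,-2,-33.6,35,29.75,-2,-33.6]' --jaw 0 --newtons 60

```text
clock: 0.77
position: [0.395, -0.3456, 0.217]
ee_rot: [-0.0, 0.987, -0.162, -0.0]
contact_force: [0.7, -1.0, 0.1]
width: 0.085
gripper_force: 0.0
```

Emit:
apply_moves --steps '[10,8.5,0,0,10,8.5,0,0,10,8.5,0,0,10,8.5,0,0,10,8.5,0,0,10,8.5,0,0]'

```text
clock: 1.27
position: [0.4935, -0.2621, 0.2168]
ee_rot: [0.0, 0.987, -0.161, -0.001]
contact_force: [-1.2, -0.3, 0.2]
width: 0.0856
gripper_force: 0.0
```

```bash
python3 - <<'E'
from h import *
s=get_state();print(s["position"],s["ee_rot"],s["qpos"])
E
```

```text
[ 0.49351946 -0.26214344  0.21680463] [ 2.10260379e-04  9.86972582e-01 -1.60886019e-01 -8.76133794e-04] [-6.12033929e-01  2.60972396e-01  1.56280215e+00 -1.17855554e-03
  1.31921268e+00  1.28223331e+00]
```

Emit:
apply_moves --steps '[0.5,0.45,0,0,0.5,0.45,-3,0,0.5,0.45,-6,0,0.5,0.45,-9,0,0.5,0.45,-12,0,0.5,0.45,-14.6,0,0.5,0.45,-14.6,0,0.5,0.45,-14.6,0]'

```text
clock: 1.93
position: [0.4974, -0.2583, 0.0705]
ee_rot: [-0.001, 0.987, -0.163, -0.002]
contact_force: [0.9, -0.0, 0.6]
width: 0.0856
gripper_force: 0.0
```

Emit:
apply_moves --steps '[0,0,0,0,0,0,0,0,0,0,0,0,0,0,0,0,0,0,0,0,0,0,0,0,0,0,0,0,0,0,0,0]' --jaw 255

```text
clock: 2.6
position: [0.4994, -0.258, 0.0722]
ee_rot: [0.0, 0.987, -0.162, 0.001]
contact_force: [-0.8, 0.3, 5.9]
width: 0.0128
gripper_force: 59.0
```

Emit:
apply_moves --steps '[0,0,0,0,0,0,0,0,0,0,0,0,0,0,0,0,0,0,0,0,0,0,0,0]'

```text
clock: 3.1
position: [0.4993, -0.2579, 0.0721]
ee_rot: [0.0, 0.987, -0.162, 0.0]
contact_force: [-0.7, 0.8, 5.7]
width: 0.0129
gripper_force: 59.0
```

Emit:
apply_moves --steps '[0,0,1,0,0,0,3,0,0,0,6,0,0,0,9,0,0,0,12,0,0,0,12,0,0,0,12,0,0,0,12,0]'

```text
clock: 3.77
position: [0.4983, -0.2573, 0.1908]
ee_rot: [-0.0, 0.987, -0.162, -0.001]
contact_force: [0.5, 0.4, -1.1]
width: 0.0127
gripper_force: 58.5
```

```bash
python3 - <<'E'
from h import *
for n in("top","scene"): cv2.imwrite(f"pics/{n}1.png",get_image(n)[:,:,::-1])
s=get_state();print(s["position"],s["ee_rot"],s["width"],s["contact_force"])
o=np.zeros((480,800,3),np.uint8)
p=s["position"]+[.06,-.02,0]
for i,n in enumerate(("top","scene")):
    im=cv2.imread(f"pics/{n}1.png");u,v=px(n,p).astype(int);c=im[max(v-60,0):v+60,max(u-50,0):u+50];print(n,u,v)
    c=cv2.resize(c,None,fx=4,fy=4,interpolation=cv2.INTER_CUBIC);o[:c.shape[0],i*400:i*400+c.shape[1]]=c
cv2.imwrite("pics/c3.png",o)
E
```

```text
[ 0.49791488 -0.25708911  0.18968811] [-7.08717942e-04  9.86854420e-01 -1.61601939e-01 -1.63227878e-03] 0.01271028393917971 [ 0.1339607  -0.96899675  0.34162895]
top 479 222
scene 420 274
```

View pics/c3.png

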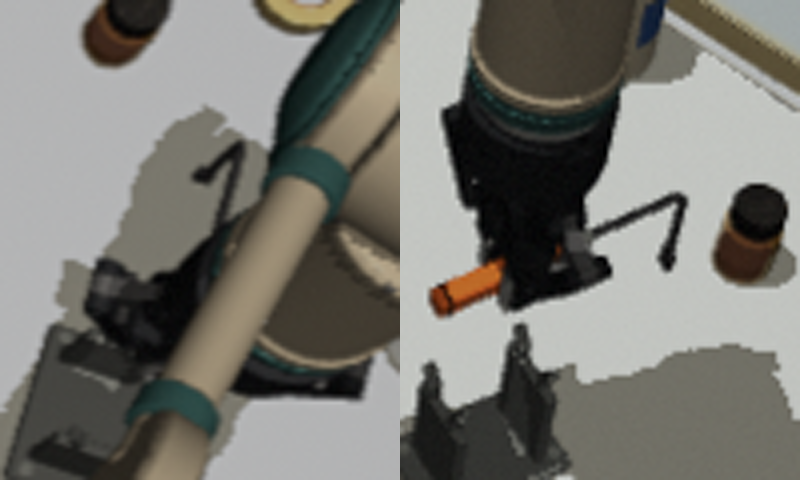

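The crop shows the pick held firmly. Its foot is at top pixel about (479.7,205) and scene pixel about (437.5,280).

```bash
cat >> h.py <<'E'
def tri(a,b):
    (c1,d1),(c2,d2)=[(cam(n)[0]["xyz"],pt(n,u,v)-cam(n)[0]["xyz"]) for n,u,v in(a,b)]
    t=np.linalg.lstsq(np.c_[d1,-d2],c2-c1,rcond=None)[0]; p,q=c1+d1*t[0],c2+d2*t[1]; return (p+q)/2,np.linalg.norm(p-q)
E
python3 - <<'E'
from h import *
f=tri(("top",479.7,205.),("scene",437.5,280.2));print("foot",f)
e=tri(("top",429+240/4,162+147/4),("scene",370+282/4,214+200/4));print("elbow",e)
s=get_state();p=s["position"];y=-.325
g=p+[-.003*np.cos(y),-.003*np.sin(y),.019]
print("expected tip",g+[.115*np.cos(y),.115*np.sin(y),-.072], "measured rel TCP",f[0]-p)
d=e[0][:2]-p[:2];print(np.arctan2(d[1],d[0]),np.hypot(*d)); d=f[0][:2]-p[:2];print(np.arctan2(d[1],d[0]),np.hypot(*d))
E
```

```text
foot (array([ 0.60771108, -0.29633689,  0.1339937 ]), np.float64(0.0008602416122724386))
elbow (array([ 0.60313446, -0.29480381,  0.2012627 ]), np.float64(9.489500436209716e-05))
expected tip [ 0.60405176 -0.2928517   0.13668811] measured rel TCP [ 0.1097962  -0.03924778 -0.0556944 ]
-0.34417208484414846 0.11177458760138366
-0.3433054417487122 0.11660014430523412
```

Emit:
apply_moves --steps '[1,4,0,6,2,8,0,10,3,12,0,14,4,16,0,18,6,20,0,22,7,24,0,25.8,8,28,0,25.8,8.6,31.5,0,25.8]'

```text
clock: 4.53
position: [0.5848, 0.0597, 0.1895]
ee_rot: [-0.0, 0.998, 0.063, -0.001]
contact_force: [-0.1, -0.9, 0.0]
width: 0.0132
gripper_force: 58.6
```

Emit:
apply_moves --steps '[0,0,-4,0,0,0,-4,0,0,0,-4,0,0,0,-4,0]'

```text
clock: 4.87
position: [0.5848, 0.0565, 0.151]
ee_rot: [0.0, 0.998, 0.063, -0.001]
contact_force: [-0.0, -0.0, -0.0]
width: 0.013
gripper_force: 58.7
```

```bash
python3 - <<'E'
from h import *
for n in("top","scene"): cv2.imwrite(f"pics/{n}2.png",get_image(n)[:,:,::-1])
s=get_state();print(s["position"],s["ee_rot"],s["width"],s["contact_force"])
o=np.zeros((480,800,3),np.uint8)
for i,n in enumerate(("top","scene")):
    im=cv2.imread(f"pics/{n}2.png");u,v=px(n,[.67,.067,.06]).astype(int);c=im[max(v-60,0):v+60,max(u-50,0):u+50];print(n,u-50,v-60)
    c=cv2.resize(c,None,fx=4,fy=4,interpolation=cv2.INTER_CUBIC);o[:c.shape[0],i*400:i*400+c.shape[1]]=c
cv2.imwrite("pics/c4.png",o)
E
```

```text
[0.58584377 0.0560938  0.15247705] [2.54048837e-04 9.98072845e-01 6.20450024e-02 9.74022858e-04] 0.01288180805693034 [-0.37847718 -0.01757673 -0.08697919]
top 258 126
scene 291 144
```

View pics/c4.png

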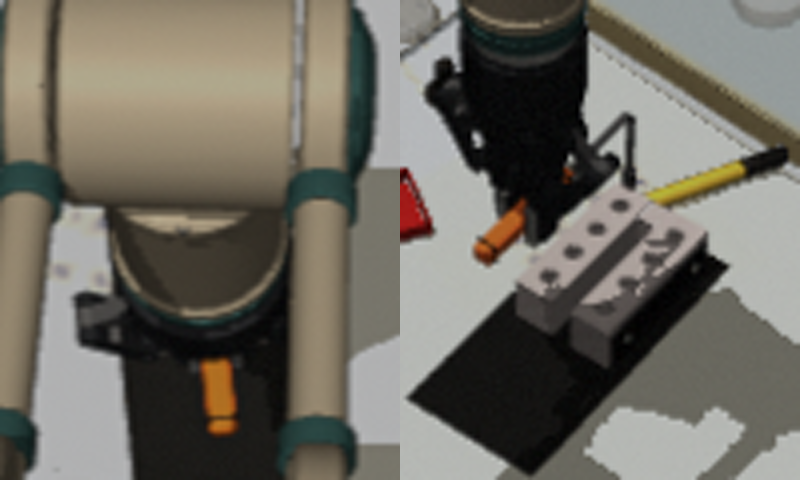

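Emit:
apply_moves --steps '[0,0,-2,0,0,0,-4,0,0,0,-4.5,0,0,0,-4.5,0,0,0,-4.5,0,0,0,-4.5,0]'

```text
clock: 5.47
position: [0.5862, 0.0568, 0.1079]
ee_rot: [0.0, 0.998, 0.062, 0.001]
contact_force: [-0.8, -0.4, -2.0]
width: 0.0132
gripper_force: 58.7
```

```bash
python3 - <<'E'
from h import *
ims=[get_image("scene")[:,:,::-1].astype(float) for _ in range(4)]
im=np.mean(ims,0).astype(np.uint8);cv2.imwrite("pics/scene3.png",im)
s=get_state();print(s["position"],s["ee_rot"],s["contact_force"])
c=cv2.resize(im[160:240,305:385],None,fx=7.5,fy=7.5,interpolation=cv2.INTER_CUBIC)
cv2.imwrite("pics/c5.png",c)
E
```

```text
[0.58553883 0.05715392 0.10728603] [1.19690741e-04 9.98027845e-01 6.27668440e-02 8.54638772e-04] [ 0.24977052  0.36040924 -1.48030449]
```

View pics/c5.png

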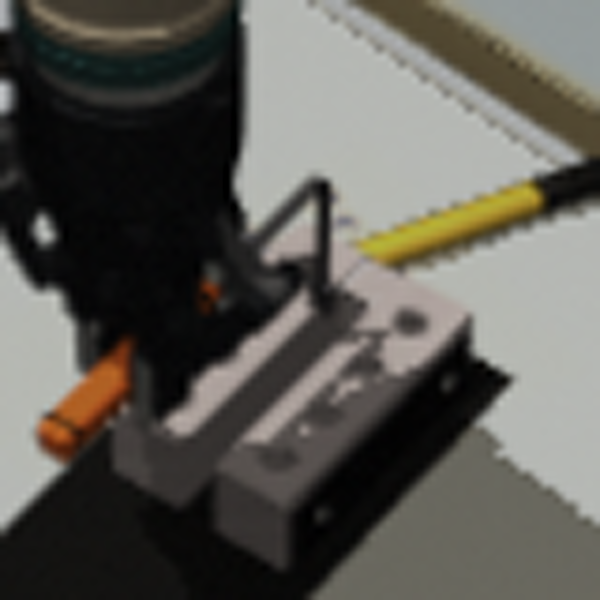

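The foot is above the slot. Its underside is at crop (325,305), or pixel (348.3,200.7), near the slot's rear part, and it looks roughly centred.

```bash
python3 - <<'E'
from h import *
k=lambda x,y:(305+x/7.5,160+y/7.5)
def blk(p,fr=np.array([.6228,.0587])):
    d=p[:2]-fr; c,s=np.cos(.12),np.sin(.12); return (d[0]*c+d[1]*s-.06,-d[0]*s+d[1]*c)
for z in(.046,.054): print("tip",z,pt("scene",*k(325,305),z)[:2],blk(pt("scene",*k(325,305),z)))
for nm,p in(("brcorner",(472,318)),("fr",(290,505)),("frslot",(218,480)),("flslot",(180,437)),("slotback R",(362,318)),("fl",(116,400))): print(nm,blk(pt("scene",*k(*p),.038)))
s=get_state()["position"];t=s[:2]+.114*np.array([np.cos(.12),np.sin(.12)]);print("fk tip",t,blk(t,np.array([.6205,.0615])))
for z in (.046,.054,.09,.12): print(z,(px("scene",[*t,z])-[305,160])*7.5)
E
```

```text
tip 0.046 [0.70427181 0.07286513] (np.float64(0.02258165883140753), np.float64(0.004310097781189548))
tip 0.054 [0.69886388 0.06807044] (np.float64(0.016638631953026353), np.float64(0.00019727886816184662))
brcorner (np.float64(0.056693510534631286), np.float64(-0.03966125790681292))
fr (np.float64(-0.05817052009830734), np.float64(-0.03920458505485287))
frslot (np.float64(-0.06460413038927984), np.float64(-0.01123626257195835))
flslot (np.float64(-0.05666781982651153), np.float64(0.01235048057929455))
slotback R (np.float64(0.031628160413237516), np.float64(-0.006604801857815887))
fl (np.float64(-0.056764711382888605), np.float64(0.042259093957926035))
fk tip [0.69871901 0.07080111] (np.float64(0.018769967651373662), np.float64(-0.0001295487081570488))
0.046 [318.91496348 315.74719983]
0.054 [319.39176903 301.43198292]
0.09 [321.58677766 235.53085198]
0.12 [323.48010869 178.68704098]
```

Emit:
apply_moves --steps '[0,0,-1,0,0,0,-2,0,0,0,-3,0,0,0,-3.6,0,0,0,-3.6,0,0,0,-3.6,0]'

```text
clock: 6.17
position: [0.5844, 0.0572, 0.0693]
ee_rot: [-0.0, 0.998, 0.063, -0.001]
contact_force: [0.3, 0.9, -0.4]
width: 0.0127
gripper_force: 58.7
```

Emit:
apply_moves --steps '[0,0,-0.3,0,0,0,-0.6,0,0,0,-0.6,0,0,0,-0.6,0]'

```text
clock: 6.5
position: [0.5849, 0.0572, 0.0643]
ee_rot: [0.0, 0.998, 0.063, -0.0]
contact_force: [0.2, 0.3, -1.2]
width: 0.0128
gripper_force: 58.7
```

Emit:
apply_moves --steps '[0,0,-0.2,0,0,0,-0.3,0,0,0,-0.3,0]'

```text
clock: 6.75
position: [0.5848, 0.0572, 0.0612]
ee_rot: [0.0, 0.998, 0.063, -0.0]
contact_force: [-0.3, -0.8, -0.3]
width: 0.0126
gripper_force: 58.7
```

Emit:
apply_moves --steps '[0,0,-0.2,0,0,0,-0.2,0,0,0,-0.2,0]'

```text
clock: 7.0
position: [0.5849, 0.0572, 0.0592]
ee_rot: [0.0, 0.998, 0.063, -0.0]
contact_force: [-0.8, -0.1, -0.3]
width: 0.0126
gripper_force: 58.7
```

Emit:
apply_moves --steps '[0,0,-0.2,0,0,0,-0.2,0,0,0,-0.2,0]'

```text
clock: 7.25
position: [0.5848, 0.0572, 0.0572]
ee_rot: [0.0, 0.998, 0.063, -0.0]
contact_force: [-0.7, 0.5, -0.3]
width: 0.0128
gripper_force: 58.7
```

Emit:
apply_moves --steps '[-0.7,-0.08,0,0,-1.4,-0.17,0,0,-2.1,-0.25,0,0,-2.8,-0.34,0,0,-3.5,-0.42,0,0,-4.2,-0.51,0,0,-4.9,-0.59,0,0,-5.6,-0.67,0,0]'

```text
clock: 7.92
position: [0.5281, 0.0504, 0.0574]
ee_rot: [0.0, 0.998, 0.063, 0.0]
contact_force: [-0.1, -0.3, -0.4]
width: 0.0131
gripper_force: 58.7
```

Emit:
apply_moves --steps '[-0.7,-0.08,0,0,-1.4,-0.17,0,0,-2.1,-0.25,0,0,-2.7,-0.32,0,0,-3.3,-0.4,0,0,-3.7,-0.45,0,0,-4,-0.48,0,0,-4,-0.48,0,0]'

```text
clock: 8.58
position: [0.4882, 0.0457, 0.0573]
ee_rot: [0.0, 0.998, 0.063, -0.0]
contact_force: [-0.4, -0.6, -1.4]
width: 0.0128
gripper_force: 58.7
```

```bash
python3 - <<'E'
from h import *
s=get_state();print(s["position"],s["contact_force"])
o=np.zeros((480,800,3),np.uint8)
for i,n in enumerate(("top","scene")):
    im=get_image(n)[:,:,::-1];cv2.imwrite(f"pics/{n}4.png",im);u,v=px(n,[.55,.053,.02]).astype(int);c=im[max(v-60,0):v+60,max(u-50,0):u+50];print(n,u-50,v-60)
    c=cv2.resize(c,None,fx=4,fy=4,interpolation=cv2.INTER_CUBIC);o[:c.shape[0],i*400:i*400+c.shape[1]]=c
cv2.imwrite("pics/c6.png",o)
E
```

```text
[0.48822388 0.04565541 0.05730771] [-0.43212296 -0.56529463 -1.3597816 ]
top 264 181
scene 264 181
```

View pics/c6.png

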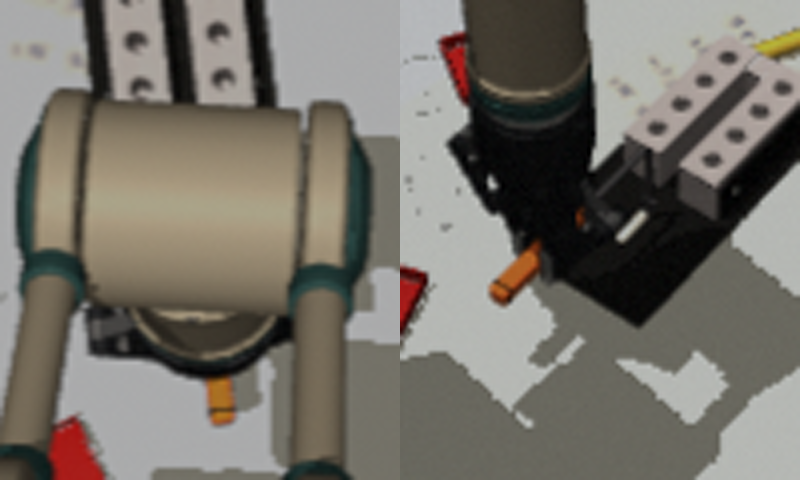

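The scene crop shows the white bar out on the mat at crop (631,226), pixel (321.8,237.5), with the foot behind it.

```bash
python3 - <<'E'
from h import *
b=pt("scene",321.75,237.5,.006);d=b[:2]-[.6228,.0587];c,s=np.cos(.12),np.sin(.12);print(b,d[0]*c+d[1]*s-.06,-d[0]*s+d[1]*c)
im=cv2.imread("pics/scene4.png");h=cv2.cvtColor(im,cv2.COLOR_BGR2GRAY);m=np.zeros_like(h);m[230:246,313:330]=(h[230:246,313:330]>120)*255
r=cv2.minAreaRect(cv2.findNonZero(m));print(r,[pt("scene",*p,.006)[:2] for p in cv2.boxPoints(r)])
E
```

```text
[0.58013854 0.05611062 0.006     ] -0.1026646501719977 0.0025363409530736497
((321.4268493652344, 237.34149169921875), (2.030258893966675, 8.43338394165039), 38.65980529785156) [array([0.56672627, 0.05735027]), array([0.59333334, 0.06326693]), array([0.59319718, 0.05693811]), array([0.56664266, 0.05109289])]
```

Emit:
apply_moves --steps '[0,0,1,0,0,0,3,0,0,0,6,0,0,0,9,0,0,0,12,0,0,0,13.3,0,0,0,13.3,0,0,0,13.3,0]'

```text
clock: 9.35
position: [0.4894, 0.0457, 0.1906]
ee_rot: [0.0, 0.998, 0.063, 0.001]
contact_force: [-0.2, -0.4, -1.1]
width: 0.013
gripper_force: 58.7
```

Emit:
apply_moves --steps '[0.1,-4,0,-6,0.2,-8,0,-12,0.4,-12,0,-18,0.6,-16,0,-22,0.8,-20,0,-25.8,1,-24,0,-25.8,1.1,-28,0,-25.8,1.1,-30.3,0,-25.8]'

```text
clock: 10.02
position: [0.4991, -0.2612, 0.1878]
ee_rot: [0.0, 0.987, -0.163, -0.001]
contact_force: [1.3, 0.5, -1.1]
width: 0.0134
gripper_force: 58.9
```

Emit:
apply_moves --steps '[0,0,0,0,0,0,0,0,0,0,0,0,0,0,0,0,0,0,0,0]'

```text
clock: 10.43
position: [0.4997, -0.2558, 0.1899]
ee_rot: [-0.0, 0.987, -0.161, -0.001]
contact_force: [0.5, 0.4, 0.5]
width: 0.0128
gripper_force: 58.9
```

```bash
python3 - <<'E'
from h import *
for n in("top","scene"): im=get_image(n)[:,:,::-1];cv2.imwrite(f"pics/{n}5.png",im)
s=get_state();print(s["position"],s["ee_rot"],s["width"],s["contact_force"])
h=cv2.cvtColor(cv2.imread("pics/top5.png"),cv2.COLOR_BGR2GRAY);u,v=px("top",[.58,.056,.008]).astype(int)
m=np.zeros_like(h);m[v-14:v+14,u-10:u+10]=(h[v-14:v+14,u-10:u+10]>95)*255
r=cv2.minAreaRect(cv2.findNonZero(m));print(u,v,r,pt("top",*r[0],.007),[pt("top",*p,.007)[:2] for p in cv2.boxPoints(r)])
E
```

```text
[ 0.50002838 -0.2561343   0.19034891] [-6.22142507e-05  9.86978816e-01 -1.60850270e-01 -5.84510146e-05] 0.012558456049939408 [-1.06045384 -0.48274713 -0.50810526]
313 229 ((311.9999694824219, 229.4999542236328), (11.455129623413086, 3.535533905029297), 81.8698959350586) [0.58138095 0.05894323 0.007     ] [array([0.59439129, 0.0650833 ]), array([0.59561911, 0.05685989]), array([0.56842844, 0.0528305 ]), array([0.56720826, 0.06101702])]
```

Emit:
apply_moves --steps '[0,-0.1,-3,0,0,-0.1,-6,0,0,-0.1,-8,0,0,-0.1,-8,0,0,-0.1,-8,0,0,-0.1,-8,0]'

```text
clock: 11.03
position: [0.501, -0.2586, 0.1117]
ee_rot: [0.001, 0.987, -0.161, 0.001]
contact_force: [-0.3, -0.1, -0.4]
width: 0.0127
gripper_force: 58.8
```

Emit:
apply_moves --steps '[0,0,0,0,0,0,0,0]'

```text
clock: 11.2
position: [0.501, -0.2589, 0.1121]
ee_rot: [0.001, 0.987, -0.162, 0.002]
contact_force: [0.3, -0.6, 0.0]
width: 0.0126
gripper_force: 58.8
```

Emit:
apply_moves --steps '[-0.1,0.04,-1,0,-0.1,0.04,-2,0,-0.1,0.04,-3,0,-0.1,0.04,-3.5,0,-0.1,0.04,-3.9,0,-0.1,0.04,-3.9,0,-0.1,0.04,-3.9,0]'

```text
clock: 11.78
position: [0.4979, -0.2572, 0.0722]
ee_rot: [-0.0, 0.987, -0.162, -0.001]
contact_force: [-3.9, 2.5, 10.7]
width: 0.0127
gripper_force: 60.3
```

Emit:
apply_moves --steps '[0,0,0.1,0,0,0,0.1,0,0,0,0.1,0,0,0,0.1,0,0,0,0.1,0,0,0,0.1,0,0,0,0.1,0,0,0,0.1,0]' --jaw 0

```text
clock: 12.45
position: [0.499, -0.2579, 0.0722]
ee_rot: [0.0, 0.987, -0.162, -0.0]
contact_force: [-1.3, 0.2, -1.1]
width: 0.0852
gripper_force: 0.0
```

Emit:
apply_moves --steps '[0,0,2,0,0,0,5,0,0,0,8,0,0,0,11,0,0,0,11,0,0,0,11,0]'

```text
clock: 12.95
position: [0.5001, -0.2586, 0.1844]
ee_rot: [0.001, 0.987, -0.162, 0.002]
contact_force: [-0.1, 0.6, -0.4]
width: 0.0855
gripper_force: 0.0
```

Emit:
apply_moves --steps '[1,4,0,6,2,8,0,12,3,12,0,18,4,16,0,24,5,20,0,26.5,6,24,0,26.5,7.5,28,0,26.5,8.2,31.6,0,26.5]'

```text
clock: 13.62
position: [0.5811, 0.0604, 0.1806]
ee_rot: [-0.0, 0.998, 0.069, -0.001]
contact_force: [2.0, -0.0, -0.6]
width: 0.0852
gripper_force: 0.0
```

Emit:
apply_moves --steps '[0,0,-4,0,0,0,-8,0,0,0,-10,0,0,0,-10,0,0,0,-10,0,0,0,-10,0]'

```text
clock: 14.12
position: [0.5817, 0.0579, 0.0829]
ee_rot: [0.0, 0.998, 0.069, 0.001]
contact_force: [0.9, -0.2, -0.0]
width: 0.0855
gripper_force: 0.0
```

```bash
python3 - <<'E'
from h import *
s=get_state();print(s["position"],s["ee_rot"])
o=np.zeros((480,800,3),np.uint8)
for i,(n,p) in enumerate((("scene",[.58,.057,.03]),("top",[.5,-.257,.09]))):
    im=get_image(n)[:,:,::-1];cv2.imwrite(f"pics/{n}6.png",im);u,v=px(n,p).astype(int);c=im[max(v-60,0):v+60,max(u-50,0):u+50];print(n,u-50,v-60)
    c=cv2.resize(c,None,fx=4,fy=4,interpolation=cv2.INTER_CUBIC);o[:c.shape[0],i*400:i*400+c.shape[1]]=c
cv2.imwrite("pics/c7.png",o)
im=cv2.imread("pics/top6.png");hsv=cv2.cvtColor(im,cv2.COLOR_BGR2HSV)
m=cv2.inRange(hsv,(5,140,120),(22,255,255));m[:200]=0;m[:,:430]=0;m[:,490:]=0;m[300:]=0
print("handle",cv2.minAreaRect(cv2.findNonZero(m)))
E
```

```text
[0.58173501 0.05790305 0.08293334] [9.10130455e-05 9.97635176e-01 6.87292983e-02 5.75289282e-04]
scene 271 171
top 407 199
handle ((458.135986328125, 261.2480163574219), (6.639999866485596, 40.79999923706055), 16.26020622253418)
```

View pics/c7.png

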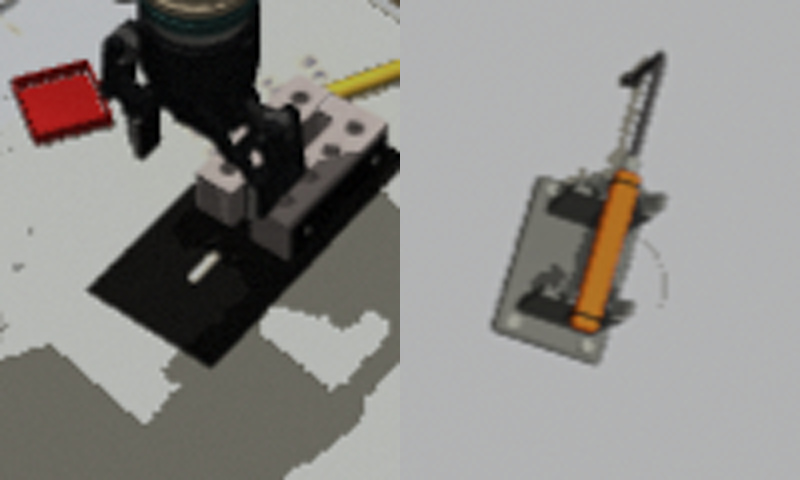

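The pick is back in the rest as before (handle within about 2 mm), and the bar lies free between the open fingers. Now I descend and grip it.

Emit:
apply_moves --steps '[0,0,-3,0,0,0,-5.5,0,0,0,-7,0,0,0,-7.5,0,0,0,-7.9,0,0,0,-7.9,0,0,0,-7.9,0]'

```text
clock: 14.8
position: [0.5822, 0.058, 0.0047]
ee_rot: [0.0, 0.998, 0.069, 0.001]
contact_force: [-0.1, 0.6, 0.4]
width: 0.0853
gripper_force: 0.0
```

Emit:
apply_moves --steps '[0,0,0,0,0,0,0,0,0,0,0,0,0,0,0,0,0,0,0,0,0,0,0,0,0,0,0,0,0,0,0,0]' --jaw 255 --newtons 30

```text
clock: 15.47
position: [0.581, 0.0581, 0.0035]
ee_rot: [0.0, 0.998, 0.069, 0.0]
contact_force: [-0.6, -0.4, 1.9]
width: 0.0063
gripper_force: 31.7
```

Emit:
apply_moves --steps '[0,0,0,0,0,0,0,0,0,0,0,0,0,0,0,0]'

```text
clock: 15.8
position: [0.5811, 0.0581, 0.0035]
ee_rot: [0.0, 0.998, 0.069, 0.0]
contact_force: [-0.1, 0.2, 2.5]
width: 0.0065
gripper_force: 31.8
```

Emit:
apply_moves --steps '[0,0,2,0,0,0,5,0,0,0,8,0,-1.5,2,10,6,-3.5,5,10,12,-5.5,8.5,10,18,-7.5,12,10,24,-9.5,15,10,30]'

```text
clock: 16.47
position: [0.4849, 0.2097, 0.1033]
ee_rot: [-0.0, 0.945, 0.327, 0.0]
contact_force: [0.2, -0.2, -0.7]
width: 0.0064
gripper_force: 31.5
```

Emit:
apply_moves --steps '[-2,3,0,2.8,-3.1,4.4,0,2.8,-3.1,4.4,0,2.8,-3.1,4.4,0,2.8,-3.1,4.4,0,2.8,-3.1,4.4,0,2.8]'

```text
clock: 16.97
position: [0.4559, 0.2512, 0.1032]
ee_rot: [0.0, 0.938, 0.347, 0.0]
contact_force: [-0.6, 0.0, 0.7]
width: 0.0067
gripper_force: 31.5
```

```bash
python3 - <<'E'
from h import *
s=get_state();print(s["position"],s["ee_rot"],s["width"])
o=np.zeros((480,800,3),np.uint8)
for i,n in enumerate(("top","scene")):
    im=get_image(n)[:,:,::-1];u,v=px(n,[.455,.252,.04]).astype(int);c=im[max(v-60,0):v+60,max(u-50,0):u+50];print(n,u-50,v-60)
    c=cv2.resize(c,None,fx=4,fy=4,interpolation=cv2.INTER_CUBIC);o[:c.shape[0],i*400:i*400+c.shape[1]]=c
cv2.imwrite("pics/c8.png",o)
E
```

```text
[0.45588843 0.25124692 0.10323391] [2.86196468e-04 9.37806335e-01 3.47158705e-01 1.70112330e-04] 0.006708431075036924
top 174 221
scene 189 156
```

View pics/c8.png

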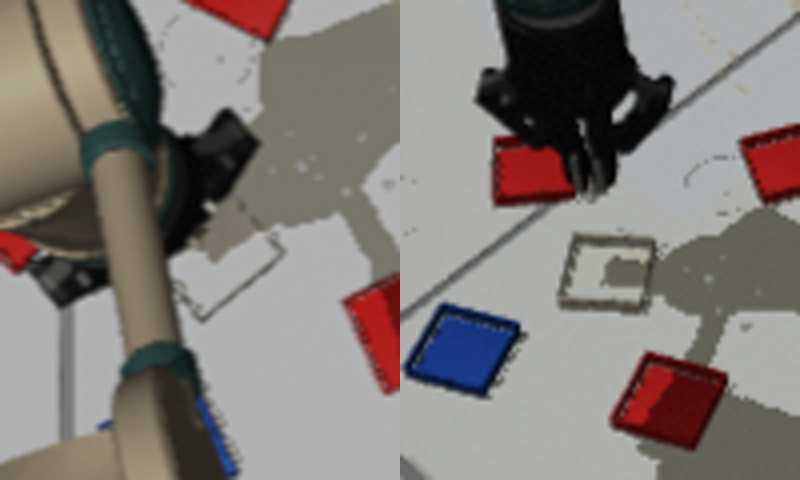

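The white tray is centred at crop (608,273), scene pixel (241,224.3), with the closed fingers and the held bar above and behind it.

```bash
python3 -c "
from h import *
print(pt('scene',241,224.3,.011))"
```

```text
[0.45248404 0.24985575 0.011     ]
```

Both views agree within about 3 mm. I lower and release with a small opening.

Emit:
apply_moves --steps '[-0.2,0,-3,0,-0.2,0,-6,0,-0.2,0,-8,0,-0.2,0,-8.8,0,-0.2,0,-9.4,0,-0.2,0,-9.4,0,-0.2,0,-9.4,0]'

```text
clock: 17.65
position: [0.454, 0.2521, 0.01]
ee_rot: [0.0, 0.938, 0.347, 0.001]
contact_force: [1.6, -0.4, -0.1]
width: 0.0067
gripper_force: 31.5
```

Emit:
apply_moves --steps '[0,0,0,0,0,0,0,0,0,0,0,0,0,0,0,0,0,0,0,0,0,0,0,0]' --jaw 205

```text
clock: 18.15
position: [0.4531, 0.2522, 0.0096]
ee_rot: [0.0, 0.938, 0.348, 0.0]
contact_force: [0.1, -0.1, 0.7]
width: 0.0169
gripper_force: 0.0
```

Emit:
apply_moves --steps '[0,0,1,0,0,0,2,0,0,0,4,0,0,0,8,0,0,0,12,0,0,0,14,0,3,-4,14,0,6,-8,14,0]'

```text
clock: 18.82
position: [0.504, 0.1867, 0.1532]
ee_rot: [0.0, 0.937, 0.35, 0.003]
contact_force: [0.7, 0.1, -0.2]
width: 0.0167
gripper_force: 0.0
```

Emit:
apply_moves --steps '[2,-4,3,0,2,-8,3,0,2,-12,3,0,2,-16,3,0,2,-16,3,0,2,-16,3,0,2,-16,3,0]'

```text
clock: 19.4
position: [0.523, 0.0256, 0.1801]
ee_rot: [-0.0, 0.938, 0.347, 0.001]
contact_force: [-0.7, 0.8, -0.7]
width: 0.0165
gripper_force: 0.0
```

```bash
python3 - <<'E'
from h import *
s=get_state();print(s["position"],s["qd"].round(3),s["width"])
o=np.zeros((480,800,3),np.uint8)
for i,(n,p) in enumerate((("scene",[.455,.252,.01]),("top",[.455,.252,.01]))):
    im=get_image(n)[:,:,::-1];cv2.imwrite(f"pics/{n}9.png",im);u,v=px(n,p).astype(int);c=im[max(v-60,0):v+60,max(u-50,0):u+50]
    c=cv2.resize(c,None,fx=4,fy=4,interpolation=cv2.INTER_CUBIC);o[:c.shape[0],i*400:i*400+c.shape[1]]=c
cv2.imwrite("pics/c9.png",o)
E
```

```text
[0.52295052 0.02555407 0.18009896] [ 0.036  0.005  0.003  0.003 -0.003 -0.002] 0.016468346831196256
```

View pics/c9.png

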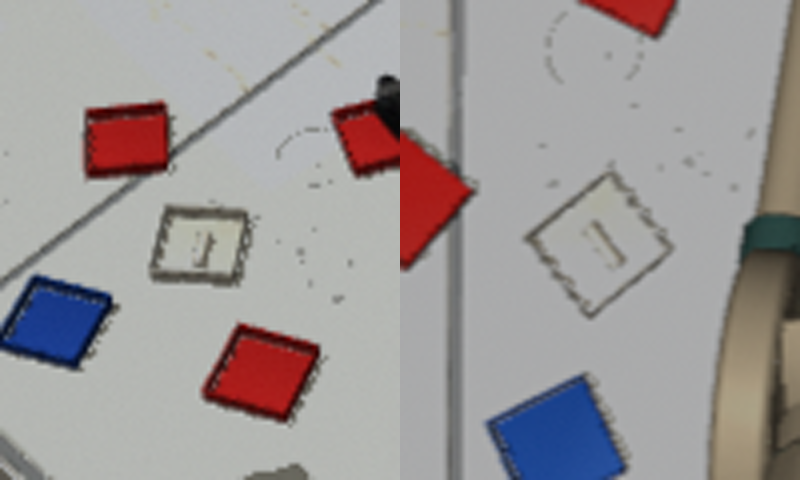

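The bar lies in the middle of the white tray (crop (205,250) and (605,245)), and the tray is flat on the bench. Handing in.

```bash
python3 -c "
from rig import *
print(sign_off())"
```

```text
the job is handed in; nothing more can be done
None
```

I dragged the stir bar out of the slot with the pick, laid the pick back in its rest, put the bar in the white weighing tray and handed the job in at about 19.5 s; the sign-off returned no verdict.

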